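# Set the pasta sheeter's roller-gap lever to the red-marked notch

### The job

The pasta sheeter's rollers are still wide open; set its roller-gap lever to the notch with the red mark, the third from the open slot, for the next pass of dough. Draw the sprung lever out by its black knob until its index pin clears the teeth, swing it across, feel for that notch and ease the pin fully home in it: do not force the pin against the teeth or let the lever snap in. Leave the jars, the salt shaker and the wine bottle where they stand.

Things in the scene. Friction and masses are not known exactly. Their poses are not given: they have to be found in the camera images.
- pasta_machine: Slate-blue two-roller pasta sheeter, 200 long, 200 wide, 187 high, fixed. Origin under its middle; z up, x along the rollers away from the robot. Its front cheek (local x = -100 mm) carries the lever pivot at local (-100, 0, 78) mm, axis along x, and round it a pale steel arc (the sector) with dark teeth 14 mm proud; dots on its rim mark the notches: one red, others black.
- gap_lever (a joint): Swing of the lever about the pivot, rad: 0 straight up, positive to the right (local -y). Stays where left; starts in the long open slot, at -1.0 to -0.68; range -1.12 to 0.70. Notches are 0.30 apart; the red (third of four) is nominally at 0.28, but the sector is clamped up to 0.10 to either side of that, differently each time and not reported: seen by the dots or found by feel.
- lever_pull (a joint): How far the sprung lever is drawn out, rad, hinged at the pivot 22 mm in front of the cheek. 0 = pin fully home; about 0.07 = pin tip resting on a tooth; 0.09 and more = clear; 0.18 = stop. At the knob 0.1 rad is 13.5 mm, and the spring pulls in with 3 N (home) to 8 N (stop).
- knob (a point): Centre of the lever's black ball knob, 29 mm across, standing out from the lever towards the robot on a 11 mm stalk: 135 mm from the pivot along the lever and 55 mm in front of the cheek. Site axes turn with the lever: x inward, z along the lever.
- spice_jar: Spice jar with yellow lid, 42 across, 96 high, loose; origin under its middle.
- salt_shaker: White salt shaker, 44 across, 90 high, loose; origin under its middle.
- brown_jar: Brown stoneware jar with black lid, 72 across, 87 high, loose; origin under its middle.
- wine_bottle: Wine bottle with pink label, 75 across, 298 high, loose; origin under its middle. Cartons up to 260 high and a pan stand behind and to the right of it.
- index_pin: Steel index pin on the lever's back, 6 mm across, round-ended, pointing in at the sector 90 mm from the pivot. Origin where its axis meets the lever bar, x along the pin; tip at x = 15.5 mm. Notches are 9 mm wide and take 8 mm of the pin; between them are flat-topped teeth 18 mm wide.

How it is judged:
By the outcome, as a careful person would: the job done as asked, in the order asked, and still so for the second after the job is handed in, with the robot touching nothing.
It also fails if it takes over 61 s, if anything falls off the work surface, if the arm or the gripper's body presses on something with over 40 N, if the wrist force passes 120 N, or if a joint passes its speed limit or range.

### The arm

A 7-joint arm with a two-finger parallel gripper is mounted at the origin on a cart in front of the work surface, level with it; the furniture and walls round the work are solid. World frame = base frame: x ahead of the robot, y to its left, z up, the work surface at z = 0. Lengths are in m, angles in degrees, forces in N, time in s.
With the tool pointing down it reaches from about 0.425 to 0.925 m from the base axis. Payload 6.8 kg.
Tool frame: the origin (TCP) lies midway between the tips of the shut fingers; the grasp point (between the pads) lies 19 mm behind it; z points along the fingers, y is the line along which they close (so a half turn about z gives the same grasp; the last joint's range is limited). The gripper opens to 88 mm and grips with 3 to 60 N. Pads are 20 mm wide; open, the fingers measure 115 mm over their backs; the gripper's body (75 mm by 178 mm) begins 61 mm behind the grasp point.
Start: joints at [-6.194, 27.33, 1.283, 89.118, -0.659, 63.558, -4.761], TCP at [0.675, 0, 0.223] pointing down, gripper open.
Joint ranges: [-169.35, 169.35], [-19.33, 120.38], [-80.79, 83.38], [13.8, 139.57], [-78.32, 258.32], [9.67, 109.79], [-169.56, 169.56]. Speed limits (degrees/s): [136.94, 136.94, 180, 180, 180, 180, 180].

### API

Orientations are given as a 3x3 rotation matrix whose columns are the frame's x, y, z axes.
In Python, from cell import manip gives the robot as it stands.
- The arm moves only by the tool step_arm, never from a script. Its argument "steps" is a list of rows, each an object with "delta_pos": the shift along the tool's x, y, z in units of 40 mm (1.0 is 40 mm), a list of three; "twist": the turn about the tool's z in units of 5 degrees (1.0 is 5 degrees). A call has 1 to 20 rows; each row is the pose to reach, as a shift and turn from the pose commanded when the call began, along the tool's axes at that moment; what a row does not reach only later rows make up. A row lasts 1/10 s, in which the tool goes at most 50 mm and 8.59 degrees, less where a joint would pass 70% of its speed; a pose out of reach is approached as far as the arm can. A call with a gripper value outside its range is refused whole. "jaw" is the finger opening in mm, from 0 to 87.8, set as the call begins (left out, the last holds). The fingers move at their own pace and stop on an object; the grip force is fixed at half the most. Time passes only in rows, so rows that repeat a pose let the fingers close. It gives the time, the measured TCP pose, the force, the opening and the grip force at its end, in the units of the state.
- manip.get_obs(): the state, without advancing time (a new reading comes with each control period).
- manip.grab_frame(name): name is "scene" or "side" or "wrist"; returns a dict with "frame" (480x640x3 uint8, red, green, blue), "range_z" (480x640 float32, m along the optical axis (not along the pixel's ray), 0 where there is no reading), "fx", "fy", "cx", "cy" (pixels), "camera_from_world" (4x4, takes a point from world to camera coordinates). Camera axes: x right, y up, looking along -z (the intrinsics and any distortion apply to the point x, -y, -z); pixel columns grow to the right and rows downward; lengths in m; the calibration is good to about 2 mm. A picture is of the moment at which its call begins.
- manip.hand_in(): hands the job in; it is judged then, once.
The state is a dict: "time": time; "qpos": joint angles; "joint_velocities": joint speeds; "joint_torque": joint torques, N m; "eef_pos": TCP position; "eef_rot": TCP orientation; "ft_force": force on the tool from outside, world axes, zero at the start; "moment": the same for the moment, N m; "gripper_width": opening from 0.0 (shut) to 1.0 (fully open); "gripper_force": force on a finger pad.
Only numpy, scipy, OpenCV 4.12 (cv2) and the standard library are available. Lean on these libraries where they do the work, as an engineer would, in place of code of your own. Each camera call takes 0.05 s, during which the arm holds its last target. There are 200 camera calls.

## Working session

There is one attempt and no reset: what is moved stays moved. The work goes in short steps, Python scripts to look and compute and a tool call to move; the robot and the scene stay as the last step left them, time stands still between calls to the robot, and variables do not carry over. Pictures are saved under pics/ and viewed, at most 10 in all, crops included, and the job is handed in when it is done.

Besides the shell and the picture viewer there is one more tool, called as name(argument=value, ...), one argument or row to a line, values as JSON. step_arm: Moves the arm, as the interface text tells. Its arguments: {"type":"object","properties":{"steps":{"type":"array","items":{"type":"object","properties":{"delta_pos":{"type":"array","items":{"type":"number"}},"twist":{"type":"number"}}}},"jaw":{"type":"number"}},"required":["steps"]}

```bash
mkdir -p pics; ls; cat > h.py <<'E'
import numpy as np, cv2
from cell import manip
def grab(n,save=None):
    d=manip.grab_frame(n)
    if save: cv2.imwrite('pics/'+save,cv2.cvtColor(d['frame'],cv2.COLOR_RGB2BGR))
    return d
def pt(d,u,v,z=None):
    "world point of pixel from range"
    u=np.asarray(u,float);v=np.asarray(v,float)
    if z is None: z=d['range_z'][v.astype(int),u.astype(int)]
    c=np.stack([(u-d['cx'])/d['fx']*z,-(v-d['cy'])/d['fy']*z,-z*np.ones_like(u)],-1)
    T=np.linalg.inv(d['camera_from_world'])
    return c@T[:3,:3].T+T[:3,3]
E
python3 - <<'E'
from h import *
for n in('scene','side','wrist'):
    d=grab(n,n+'0.png'); T=np.linalg.inv(d['camera_from_world']);print(n,d['fx'],d['cx'],d['cy'],T.round(3).tolist(),[k for k in d])
print(manip.get_obs())
np.save('/tmp/x.npy',0)
E
```

```text
pics
scene 585.2764250810035 313.97117716032534 236.3229229189145 [[-0.871, 0.182, -0.456, 0.044], [-0.491, -0.366, 0.79, 1.009], [-0.023, 0.912, 0.409, 0.572], [0.0, 0.0, 0.0, 1.0]] ['frame', 'range_z', 'fx', 'fy', 'cx', 'cy', 'camera_from_world']
side 467.5205560972825 324.87091454836235 232.3174387726412 [[-0.838, 0.228, -0.495, 0.001], [-0.545, -0.329, 0.771, 1.055], [0.013, 0.916, 0.4, 0.577], [0.0, 0.0, 0.0, 1.0]] ['frame', 'range_z', 'fx', 'fy', 'cx', 'cy', 'camera_from_world']
wrist 347.00375669250684 319.5633616514708 239.79177086756738 [[1.0, 0.001, 0.002, 0.675], [-0.002, 0.959, 0.283, 0.077], [-0.002, -0.283, 0.959, 0.383], [0.0, 0.0, 0.0, 1.0]] ['frame', 'range_z', 'fx', 'fy', 'cx', 'cy', 'camera_from_world']
{'time': 0.15, 'qpos': array([-6.19397253, 27.36336154,  1.28093766, 89.1612679 , -0.65720693,
       63.5597389 , -4.76184224]), 'joint_velocities': array([ 0.02866312, -0.03963398,  0.05796276, -0.27773727,  0.07400766,
       -0.04691275, -0.0028345 ]), 'joint_torque': array([ 2.56581799e-03, -5.83290482e+01,  1.53667007e+00, -2.72875071e+01,
       -5.42110554e-02,  1.44432642e-02,  8.67239464e-05]), 'eef_pos': array([ 6.74557691e-01, -1.58521156e-05,  2.21953194e-01]), 'eef_rot': array([[-1.83204886e-05,  9.99999104e-01, -1.33855834e-03],
       [ 9.99999992e-01,  1.81558578e-05, -1.23003178e-04],
       [-1.22978765e-04, -1.33856058e-03, -9.99999097e-01]]), 'ft_force': array([-0.55254584, -0.19867524,  0.42942174]), 'moment': array([ 0.05490601, -0.04183575,  0.07002505]), 'gripper_force': 0.0, 'gripper_width': 1.003444662513441}
```

View pics/scene0.png

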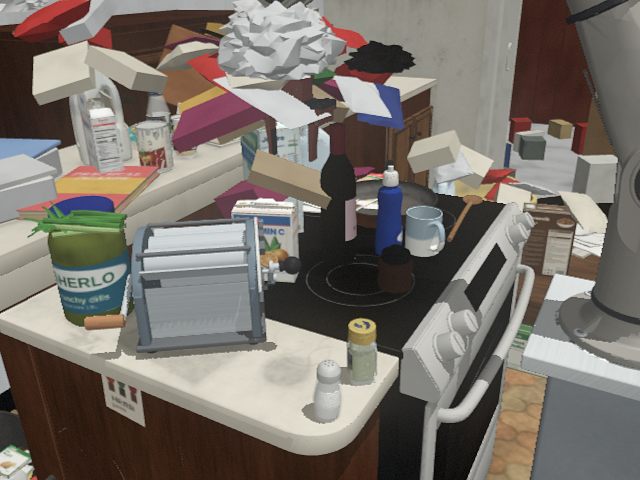

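View pics/side0.png

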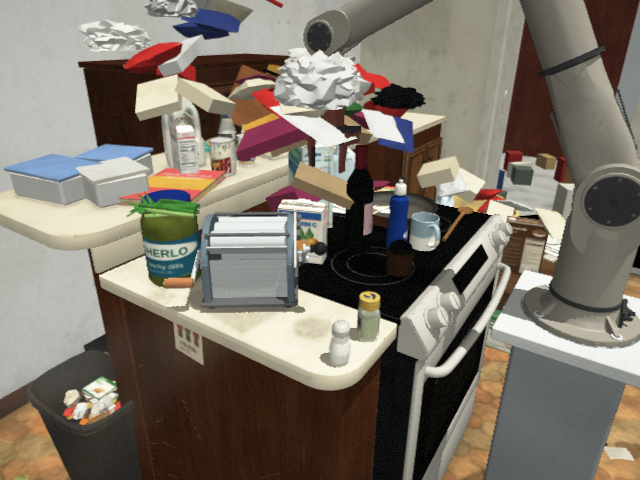

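View pics/wrist0.png

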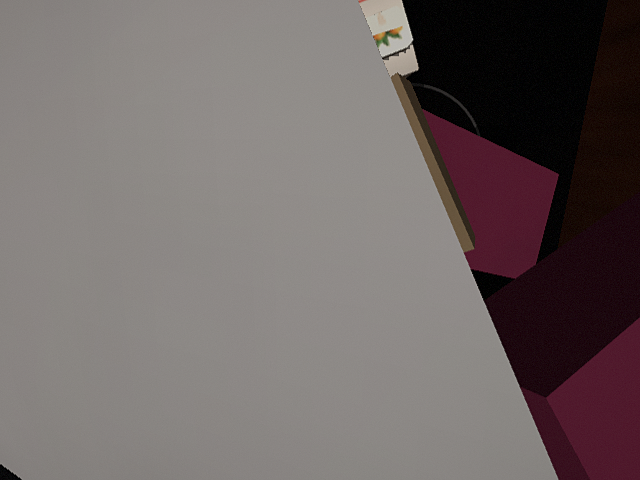

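```bash
python3 - <<'E'
from h import *
d=grab('scene')
P={'knob':(290,265),'shaker':(327,375),'spicelid':(362,325),'spicebody':(362,360),'brown':(396,270),'bottleneck':(337,150),'bottle':(340,240),'blue':(388,220),'cheek top':(255,230),'cheek bot':(257,340),'far bot':(140,345),'frontcorner near':(268,345),'paper':(270,95),'burst':(280,50),'beige':(290,180),'mug':(425,230),'carton':(265,215),'arm':(610,150),'box':(435,152),'blueenv':(370,100)}
for k,(u,v) in P.items(): print(k,pt(d,u,v).round(3))
# black knob pixels
ys,xs=np.mgrid[250:285,270:305]; f=d['frame'][ys,xs].astype(int); m=f.max(-1)<60
p=pt(d,xs[m],ys[m]); print(len(p),np.median(p,0).round(4)); 
# machine colour mask points
hsv=cv2.cvtColor(d['frame'],cv2.COLOR_RGB2HSV); print(hsv[300,260],hsv[345,200],hsv[240,255])
E
```

```text
knob [0.482 0.328 0.162]
shaker [0.357 0.441 0.075]
spicelid [0.358 0.328 0.09 ]
spicebody [0.348 0.348 0.042]
brown [0.404 0.076 0.055]
bottleneck [ 0.569 -0.     0.251]
bottle [0.553 0.018 0.064]
blue [ 0.48  -0.062  0.093]
cheek top [0.578 0.28  0.184]
cheek bot [0.542 0.346 0.016]
far bot [0.703 0.451 0.019]
frontcorner near [ 0.536  0.324 -0.005]
paper [0.678 0.065 0.363]
burst [0.579 0.177 0.462]
beige [0.646 0.057 0.194]
mug [ 0.411 -0.101  0.068]
carton [0.654 0.141 0.147]
arm [0.044 1.009 0.572]
box [ 0.584 -0.679  0.068]
blueenv [ 0.604 -0.234  0.305]
485 [0.5975 0.1337 0.0018]
[105  13 114] [100   8  90] [ 38   5 199]
```

```bash
cat >> h.py <<'E'
def proj(d,p):
    c=d['camera_from_world']; q=np.asarray(p,float)@c[:3,:3].T+c[:3,3]
    return np.stack([d['cx']+d['fx']*q[...,0]/-q[...,2],d['cy']-d['fy']*q[...,1]/-q[...,2]],-1)
E
python3 - <<'E'
from h import *
d=grab('scene'); w=grab('wrist')
for z in(.223,.28,.35,.45): print(z,proj(d,[.675,0,z]).round(), proj(w,[.675,0,z]).round())
for u,v in((250,110),(250,70),(290,90),(300,120),(310,100),(200,50),(60,70),(120,70),(230,120),(300,20),(380,60),(330,190),(290,170)): print(u,v,pt(d,u,v).round(3),d['range_z'][v,u])
print('wrist',[(pt(w,u,v).round(3).tolist()) for u,v in((200,200),(50,400),(450,470),(500,200),(600,400),(430,150))])
# machine face points: bottom/left face gray mask region
E
python3 - <<'E'
import cv2;a=cv2.imread('pics/scene0.png')[140:370,110:420];cv2.imwrite('pics/c1.png',cv2.resize(a,None,fx=2.5,fy=2.5,interpolation=3))
E
```

```text
0.223 [292. 157.] [320. 296.]
0.28 [291. 130.] [321. 367.]
0.35 [290.  96.] [321. 651.]
0.45 [288.  44.] [ 318. -532.]
250 110 [0.733 0.058 0.328] 1.1659125
250 70 [0.639 0.18  0.427] 0.9860813
290 90 [0.66  0.021 0.366] 1.1467532
300 120 [0.608 0.074 0.323] 1.0985996
310 100 [ 0.629 -0.001  0.345] 1.1583561
200 50 [ 1.127 -0.275  0.392] 1.5827806
60 70 [1.198 0.122 0.391] 1.3022819
120 70 [1.037 0.097 0.395] 1.2468321
230 120 [0.771 0.075 0.308] 1.1777537
300 20 [0.568 0.129 0.504] 0.96263045
380 60 [ 0.596 -0.268  0.39 ] 1.3353479
330 190 [0.572 0.025 0.174] 1.1813221
290 170 [0.664 0.027 0.204] 1.2099396
wrist [[0.675, 0.077, 0.384], [0.675, 0.077, 0.384], [0.675, 0.077, 0.384], [0.799, 0.035, 0.146], [0.675, 0.077, 0.384], [0.675, 0.077, 0.384]]
```

View pics/c1.png

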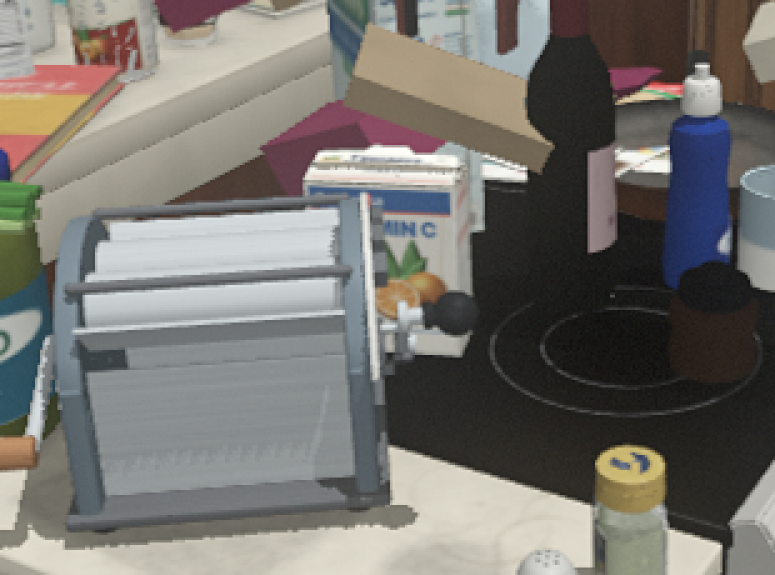

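```bash
python3 - <<'E'
from h import *
d=grab('scene'); s=grab('side')
def ray(d,u,v,z):
    o=np.linalg.inv(d['camera_from_world'])[:3,3]; r=pt(d,u,v,1.)-o; return o+r*(z-o[2])/r[2]
a=ray(d,136.4,350,.0);b=ray(d,266,340,.0);print(a.round(4),b.round(4),np.linalg.norm(a-b),np.degrees(np.arctan2(*(a-b)[[1,0]])))
# panel plane
ys,xs=np.mgrid[285:325,155:245]; p=pt(d,xs.ravel(),ys.ravel()); 
c=np.median(p,0); q=p[np.linalg.norm(p-c,axis=1)<.15]; _,sv,V=np.linalg.svd(q-q.mean(0)); print('panel n',V[2].round(3),sv.round(3),c.round(3))
# base plate edge points: bottom strip
# top edge of left pillar etc.: pillars
for n,dd,roi in(('scene',d,(250,282,272,306)),('side',s,(236,268,298,332))):
    y0,y1,x0,x1=roi; f=dd['frame'][y0:y1,x0:x1].astype(int); m=((f.max(-1)<75)).astype(np.uint8)
    k,l,st,ce=cv2.connectedComponentsWithStats(m); print(n,[(st[i].tolist(),(ce[i]+[x0,y0]).round(1).tolist()) for i in range(1,k) if st[i,4]>30])
    k=1+np.argmax(st[1:,4]); yy,xx=np.nonzero(l==k); P=pt(dd,xx+x0,yy+y0); print(P[np.argsort(dd['range_z'][yy+y0,xx+x0])][::20].round(3).tolist())
E
```

```text
[0.7212 0.4454 0.    ] [0.5427 0.3193 0.    ] 0.21856547705697071 35.24710425558849
panel n [-0.575  0.818 -0.014] [2.518 1.29  0.322] [0.632 0.375 0.075]
scene [([7, 0, 27, 32, 508], [295.4, 265.6])]
[[0.044, 1.009, 0.572], [0.484, 0.33, 0.161], [0.481, 0.329, 0.158], [0.486, 0.329, 0.163], [0.478, 0.322, 0.164], [0.48, 0.324, 0.163], [0.48, 0.321, 0.165], [0.494, 0.332, 0.158], [0.491, 0.33, 0.158], [0.481, 0.327, 0.15], [0.472, 0.32, 0.152], [0.484, 0.317, 0.169], [0.472, 0.314, 0.158], [0.498, 0.325, 0.163], [0.48, 0.309, 0.167], [0.602, 0.108, 0.0], [0.609, 0.101, 0.003], [0.611, 0.09, 0.001], [0.609, 0.076, 0.002], [0.622, 0.071, -0.001], [0.625, 0.052, -0.0], [0.636, 0.034, 0.001], [0.641, 0.022, -0.001], [0.654, 0.012, -0.001], [0.665, 0.002, 0.0], [0.665, -0.016, -0.0]]
side [([0, 0, 34, 32, 470], [320.2, 254.6])]
[[0.001, 1.055, 0.577], [0.485, 0.333, 0.158], [0.475, 0.322, 0.165], [0.488, 0.332, 0.159], [0.491, 0.332, 0.158], [0.474, 0.323, 0.152], [0.49, 0.33, 0.155], [0.478, 0.313, 0.166], [0.533, 0.331, 0.106], [0.58, 0.13, 0.001], [0.635, 0.161, -0.002], [0.586, 0.125, -0.0], [0.626, 0.147, -0.002], [0.634, 0.148, -0.001], [0.605, 0.125, -0.002], [0.616, 0.128, -0.002], [0.594, 0.102, 0.003], [0.602, 0.09, -0.001], [0.619, 0.078, -0.002], [0.623, 0.052, -0.001], [0.646, 0.037, 0.002], [0.66, 0.014, -0.001], [0.67, -0.011, -0.0], [0.684, -0.033, 0.001]]
```

```bash
python3 - <<'E'
from h import *
from scipy.optimize import least_squares as ls
c0=np.array([.485,.322,.16])
for n in('scene','side'):
    d=grab(n); u0,v0=proj(d,c0).astype(int); ys,xs=np.mgrid[v0-25:v0+25,u0-25:u0+25]; xs=xs.ravel();ys=ys.ravel()
    f=d['frame'][ys,xs].max(-1); p=pt(d,xs,ys); m=(f<75)&(np.linalg.norm(p-c0,axis=1)<.03); 
    r=ls(lambda c:np.linalg.norm(p[m]-c,axis=1)-.0145,c0,loss='soft_l1',f_scale=.002); print(n,m.sum(),r.x.round(4),np.median(abs(r.fun)), xs[m].min(),xs[m].max(),ys[m].min(),ys[m].max(),[d['range_z'][ys[m],xs[m]].min()])
    # all points in machine box, in local axes
    yy,xx=np.mgrid[0:480,0:640]; P=pt(d,xx.ravel(),yy.ravel()); a=np.radians(35.15); R=np.array([[np.cos(a),np.sin(a)],[-np.sin(a),np.cos(a)]])
    L=np.c_[P[:,:2]@R.T,P[:,2]]; k=R@r.x[:2]; print('knob local',k)
    m=(np.abs(L[:,0]-k[0]-.13)<.2)&(np.abs(L[:,1]-k[1]+.1)<.2)&(L[:,2]>.012)&(L[:,2]<.2)
    for z in(.02,.05,.1,.15,.18):
        q=L[m&(abs(L[:,2]-z)<.006)]-[*k,0]; print(z,len(q),'x',np.percentile(q[:,0],[1,5,50,95,99]).round(3),'y',np.percentile(q[:,1],[50,95,99]).round(3))
E
```

```text
scene 280 [0.4872 0.317  0.156 ] 0.0008383609111688181 279 300 257 273 [np.float32(0.9019095)]
knob local [ 0.58085507 -0.02123667]
0.02 2049 x [-0.     0.048  0.148  0.26   0.324] y [-0.026 -0.008 -0.006]
0.05 1461 x [-0.019  0.03   0.158  0.313  0.326] y [-0.038 -0.015 -0.012]
0.1 1288 x [-0.021 -0.001  0.17   0.316  0.326] y [-0.036 -0.014 -0.012]
0.15 3378 x [-0.056 -0.005  0.137  0.299  0.322] y [-0.115 -0.021  0.011]
0.18 686 x [-0.057 -0.043  0.062  0.252  0.254] y [-0.097 -0.066 -0.06 ]
side 157 [0.4875 0.3192 0.1549] 0.0010623562714653628 310 326 242 254 [np.float32(0.9584821)]
knob local [ 0.58236985 -0.01962973]
0.02 1161 x [-0.01   0.022  0.146  0.261  0.323] y [-0.028 -0.008 -0.006]
0.05 835 x [-0.021  0.048  0.16   0.314  0.326] y [-0.038 -0.014 -0.011]
0.1 723 x [-0.024 -0.004  0.16   0.313  0.327] y [-0.036 -0.014 -0.011]
0.15 1881 x [-0.057 -0.007  0.133  0.299  0.322] y [-0.116 -0.021  0.012]
0.18 362 x [-0.053 -0.04   0.061  0.251  0.254] y [-0.098 -0.067 -0.06 ]
```

step_arm(
  steps=[
    {"delta_pos":[0,0,-1],"twist":0},
    {"delta_pos":[0,0,-2],"twist":0},
    {"delta_pos":[0,0,-3],"twist":0},
    {"delta_pos":[0.5,-0.5,-3],"twist":-1.6},
    {"delta_pos":[1,-1,-3],"twist":-3.2},
    {"delta_pos":[1.5,-1.5,-3],"twist":-4.8},
    {"delta_pos":[2,-2,-3],"twist":-6.4},
    {"delta_pos":[2.5,-2.5,-3],"twist":-8},
    {"delta_pos":[3,-3,-3],"twist":-9.6},
    {"delta_pos":[3.5,-3.5,-3],"twist":-11.2},
    {"delta_pos":[4,-4,-3],"twist":-12.8},
    {"delta_pos":[4.6,-4.65,-3],"twist":-14.4},
    {"delta_pos":[4.6,-4.65,-3],"twist":-16},
    {"delta_pos":[4.6,-4.65,-3],"twist":-17.6},
    {"delta_pos":[4.6,-4.65,-3],"twist":-19.2},
    {"delta_pos":[4.6,-4.65,-3],"twist":-20.8},
    {"delta_pos":[4.6,-4.65,-2.5],"twist":-22.4},
    {"delta_pos":[4.6,-4.65,-2],"twist":-24},
    {"delta_pos":[4.6,-4.65,-1.4],"twist":-25},
    {"delta_pos":[4.6,-4.65,-0.7],"twist":-25},
  ],
)

```text
time: 2.5
eef_pos: [0.4895, 0.1841, 0.2506]
eef_rot: [[-0.818, -0.575, 0.002], [-0.575, 0.818, 0.001], [-0.002, -0.001, -1.0]]
ft_force: [0.4, 0.4, -0.1]
gripper_width: 1.002
gripper_force: 0.0
```

```bash
python3 - <<'E'
from h import *
w=grab('wrist','w1.png');T=np.linalg.inv(w['camera_from_world']);print(T.round(3).tolist())
o=manip.get_obs();print(o['qpos'],o['eef_pos'],o['eef_rot'].round(3),o['ft_force'])
E
```

```text
[[-0.574, -0.785, -0.233, 0.426], [0.819, -0.55, -0.163, 0.139], [-0.0, -0.284, 0.959, 0.412], [0.0, 0.0, 0.0, 1.0]]
[ -9.52904845  12.98123689 -20.79854894 107.24098287   5.18466152
  61.03006517  92.6364322 ] [0.48690792 0.18274968 0.24562785] [[-0.819 -0.574 -0.005]
 [-0.574  0.819 -0.002]
 [ 0.006  0.001 -1.   ]] [-1.66286825 -1.5934385  -3.71825081]
```

View pics/w1.png

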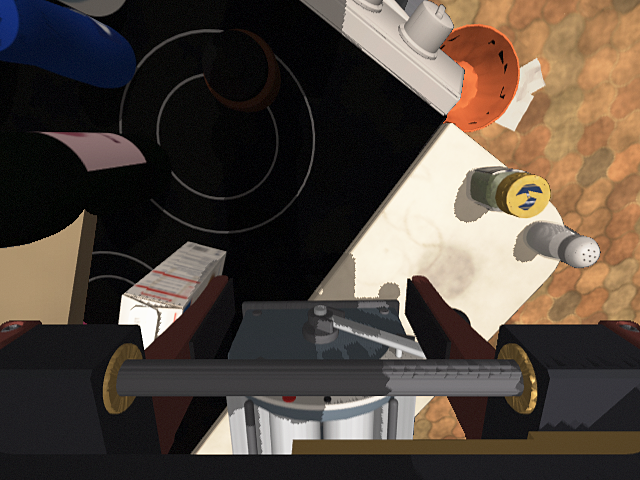

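```bash
cat >> h.py <<'E'
A=np.radians(35.15); PIV=np.array([.5953,.2601,.078])
def loc(p): # to pivot-local: x inward, y left, z up
    q=np.asarray(p)-PIV; return np.stack([q[...,0]*np.cos(A)+q[...,1]*np.sin(A),-q[...,0]*np.sin(A)+q[...,1]*np.cos(A),q[...,2]],-1)
E
python3 - <<'E'
from h import *
w=grab('wrist'); f=w['frame']; hsv=cv2.cvtColor(f,cv2.COLOR_RGB2HSV)
m=((hsv[...,0]<8)|(hsv[...,0]>172))&(hsv[...,1]>150)&(hsv[...,2]>90); m[:380]=0;m[420:]=0;m[:,:240]=0;m[:,400:]=0
ys,xs=np.nonzero(m);print(len(xs),xs.mean(),ys.mean(),xs.min(),xs.max(),ys.min(),ys.max()); print('red',loc(pt(w,xs,ys)).round(4)[::6])
for u,v in((327,398),(320,312),(320,325),(340,405),(300,405),(260,300),(390,303),(250,305),(320,303),(420,335)): print(u,v,loc(pt(w,u,v)).round(4))
a=f[270:440,220:480];cv2.imwrite('pics/c2.png',cv2.cvtColor(cv2.resize(a,None,fx=3,fy=3,interpolation=3),cv2.COLOR_RGB2BGR))
E
```

```text
36 287.8611111111111 407.94444444444446 281 294 401 411
red [[-0.0074 -0.029   0.0962]
 [-0.0073 -0.024   0.0983]
 [-0.0068 -0.0221  0.1032]
 [-0.0066 -0.0306  0.105 ]
 [-0.008  -0.0257  0.1066]
 [-0.0067 -0.0281  0.1062]]
327 398 [-0.0059  0.0043  0.0912]
320 312 [-0.034  -0.0012 -0.0041]
320 325 [-0.0303 -0.0012  0.0164]
340 405 [-0.0057  0.0145  0.099 ]
300 405 [-0.0057 -0.0176  0.0987]
260 300 [-0.0125 -0.0783 -0.0779]
390 303 [-0.0042  0.0907 -0.0845]
250 305 [-0.0056 -0.0915 -0.0777]
320 303 [-0.0044 -0.0011 -0.0849]
420 335 [-0.1286  0.0421  0.1964]
```

View pics/c2.png

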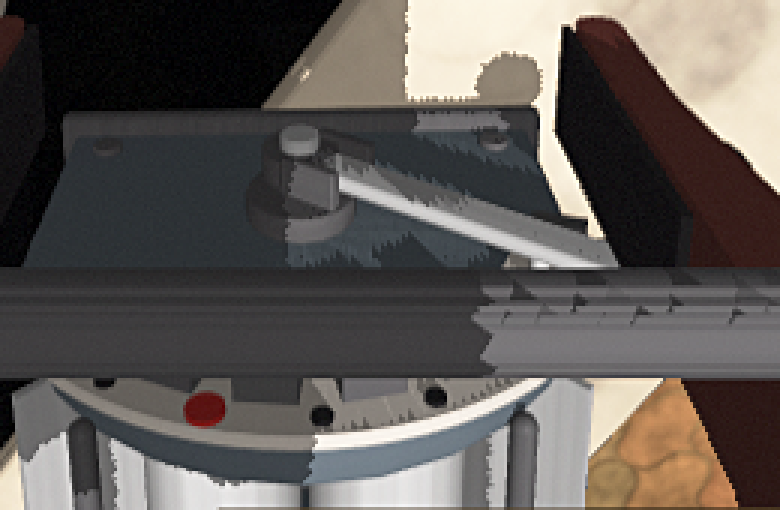

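```bash
python3 - <<'E'
from h import *
w=grab('wrist'); T=np.linalg.inv(w['camera_from_world']); o=loc(T[:3,3])
def hit(u,v,x):
    r=loc(pt(w,u,v,1.))-o; return o+r*(x-o[0])/r[0]
for n,u,v in(('4',255,397.3),('red',288.2,406),('2',327.4,408),('1',365.3,402.3)):
    p=hit(u,v,-.0068); print(n,p.round(4),'th',np.arctan2(-p[1],p[2]).round(3),'r',np.hypot(p[1],p[2]).round(4))
h=hit(319.7,316.5,-.034);print('hub',h)
E
```

```text
4 [-0.0068 -0.0551  0.0931] th 0.534 r 0.1081
red [-0.0068 -0.0269  0.103 ] th 0.256 r 0.1064
2 [-0.0068  0.0042  0.1053] th -0.04 r 0.1054
1 [-0.0068  0.0349  0.0993] th -0.338 r 0.1053
hub [-0.034      -0.0015734   0.00765176]
```

step_arm(
  steps=[
    {"delta_pos":[-0.4,0.6,0],"twist":0},
    {"delta_pos":[-0.8,1.2,0],"twist":0},
    {"delta_pos":[-1.2,1.8,0],"twist":0},
    {"delta_pos":[-1.6,2.4,0],"twist":0},
    {"delta_pos":[-1.89,2.77,0.3],"twist":0},
    {"delta_pos":[-1.89,2.77,0.7],"twist":0},
    {"delta_pos":[-1.89,2.77,1],"twist":0},
    {"delta_pos":[-1.89,2.77,1],"twist":0},
    {"delta_pos":[-1.89,2.77,1],"twist":0},
    {"delta_pos":[-1.89,2.77,1],"twist":0},
  ],
)

```text
time: 3.65
eef_pos: [0.4881, 0.318, 0.2118]
eef_rot: [[-0.82, -0.573, 0.001], [-0.573, 0.82, 0.001], [-0.002, -0.0, -1.0]]
ft_force: [-0.8, -0.4, -0.3]
gripper_width: 1.002
gripper_force: 0.0
```

```bash
sed -i 's/PIV=np.array.*/PIV=np.array([.5962,.2588,.078])/' h.py; python3 - <<'E'
from h import *
o=manip.get_obs();print(o['eef_pos'],o['eef_rot'].round(3).tolist(),o['ft_force'])
w=grab('wrist','w2.png'); s=grab('scene')
f=w['frame']; K=np.array([.4873,.318,.155]);print(proj(w,K))
o=manip.get_obs();print(o['eef_pos'],o['ft_force'])
E
```

```text
[0.48809708 0.31801624 0.21181483] [[-0.82, -0.573, 0.001], [-0.573, 0.82, 0.001], [-0.002, -0.0, -1.0]] [-0.8123825  -0.44171833 -0.30540846]
[321.15778458 258.31744457]
[0.48791224 0.31808795 0.21160762] [1.08391612 1.11145834 0.1467071 ]
```

View pics/w2.png

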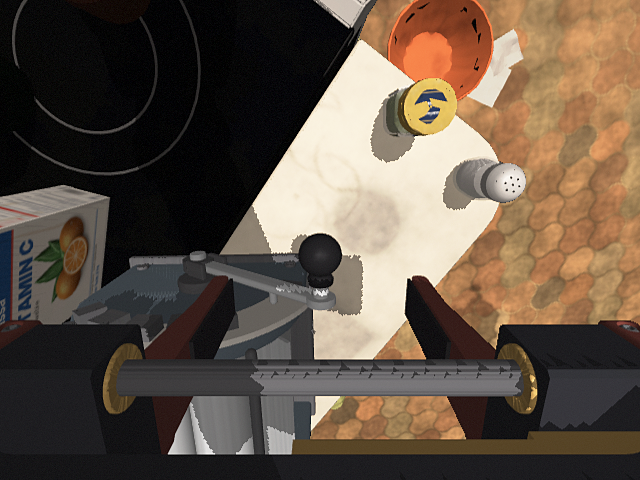

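step_arm(
  steps=[
    {"delta_pos":[0,0,0.4],"twist":0},
    {"delta_pos":[0,0,0.8],"twist":0},
    {"delta_pos":[0,0,1.2],"twist":0},
    {"delta_pos":[0,0,1.6],"twist":0},
    {"delta_pos":[0,0,1.89],"twist":0},
    {"delta_pos":[0,0,1.89],"twist":0},
    {"delta_pos":[0,0,1.89],"twist":0},
  ],
)

```text
time: 4.45
eef_pos: [0.4876, 0.3183, 0.1355]
eef_rot: [[-0.819, -0.574, 0.0], [-0.574, 0.819, 0.0], [-0.0, 0.0, -1.0]]
ft_force: [0.9, -0.0, -0.3]
gripper_width: 1.0
gripper_force: 0.0
```

step_arm(
  jaw=20,
  steps=[
    {"delta_pos":[0,0,0],"twist":0},
    {"delta_pos":[0,0,0],"twist":0},
    {"delta_pos":[0,0,0],"twist":0},
    {"delta_pos":[0,0,0],"twist":0},
    {"delta_pos":[0,0,0],"twist":0},
    {"delta_pos":[0,0,0],"twist":0},
    {"delta_pos":[0,0,0],"twist":0},
    {"delta_pos":[0,0,0],"twist":0},
    {"delta_pos":[0,0,0],"twist":0},
    {"delta_pos":[0,0,0],"twist":0},
  ],
)

```text
time: 5.45
eef_pos: [0.4876, 0.318, 0.135]
eef_rot: [[-0.819, -0.573, 0.0], [-0.573, 0.819, -0.0], [-0.0, -0.0, -1.0]]
ft_force: [1.3, -0.1, -0.9]
gripper_width: 0.312
gripper_force: 30.0
```

step_arm(
  steps=[
    {"delta_pos":[0.07,-0.015,0.01],"twist":0},
    {"delta_pos":[0.14,-0.03,0.025],"twist":0},
    {"delta_pos":[0.22,-0.055,0.04],"twist":0},
    {"delta_pos":[0.3,-0.08,0.055],"twist":0},
    {"delta_pos":[0.37,-0.1,0.065],"twist":0},
    {"delta_pos":[0.43,-0.11,0.08],"twist":0},
    {"delta_pos":[0.43,-0.11,0.08],"twist":0},
    {"delta_pos":[0.43,-0.11,0.08],"twist":0},
  ],
)

```text
time: 6.25
eef_pos: [0.4783, 0.3068, 0.133]
eef_rot: [[-0.819, -0.574, 0.005], [-0.574, 0.819, 0.005], [-0.007, 0.001, -1.0]]
ft_force: [7.6, 5.7, -3.0]
gripper_width: 0.312
gripper_force: 30.0
```

```bash
python3 - <<'E'
from h import *
o=manip.get_obs(); e=o['eef_pos']; print(e,loc(e+[0,0,.019]).round(4),o['ft_force'],o['gripper_width'],o['moment'])
w=grab('wrist'); f=w['frame']; t=loc(proj(w,e+[0,0,.019]) if 0 else e); print(proj(w,e+[0,0,.019]))
u,v=proj(w,e+[0,0,.019]).astype(int)
P=loc(pt(w,*[g.ravel() for g in np.meshgrid(range(u-30,u+30),range(v-30,v+30))])); K=loc(e+[0,0,.019])
q=P[(np.linalg.norm(P-K,axis=1)<.025)]
from scipy.optimize import least_squares as ls
r=ls(lambda c:np.linalg.norm(q-c,axis=1)-.0145,K,loss='soft_l1',f_scale=.001);print('knob',r.x.round(4),len(q),np.median(abs(r.fun)))
# arc from here, units
th0=-.967;th=np.arange(th0,.25,.06)
p=.13; r=135*np.cos(p)-33*np.sin(p)
dy=(-np.sin(th)+np.sin(th0))*r/40; dz=-(np.cos(th)-np.cos(th0))*r/40
for a in zip(th.round(3),dy.round(2),dz.round(2)): print(*a)
E
```

```text
[0.47830415 0.30675435 0.13300817] [-0.0688  0.1071  0.074 ] [ 7.64086481  5.71484421 -3.00334037] 0.31155540329250564 [ 1.09405167 -1.61629493  0.31566545]
[320.95091841 315.35129072]
knob [-0.0692  0.1071  0.0753] 3194 0.00030583702843306644
-0.967 0.0 -0.0
-0.907 -0.12 -0.16
-0.847 -0.24 -0.31
-0.787 -0.37 -0.45
-0.727 -0.51 -0.58
-0.667 -0.66 -0.71
-0.607 -0.82 -0.82
-0.547 -0.98 -0.93
-0.487 -1.15 -1.02
-0.427 -1.33 -1.11
-0.367 -1.5 -1.18
-0.307 -1.69 -1.25
-0.247 -1.87 -1.3
-0.187 -2.06 -1.34
-0.127 -2.26 -1.37
-0.067 -2.45 -1.39
-0.007 -2.64 -1.4
0.053 -2.84 -1.4
0.113 -3.03 -1.38
0.173 -3.22 -1.35
0.233 -3.41 -1.31
```

step_arm(
  steps=[
    {"delta_pos":[0.05,0,0],"twist":0},
    {"delta_pos":[0.1,0,0.0],"twist":0},
    {"delta_pos":[0.1,0,0.0],"twist":0},
    {"delta_pos":[0.1,-0.12,-0.16],"twist":0},
    {"delta_pos":[0.1,-0.24,-0.31],"twist":0},
    {"delta_pos":[0.1,-0.37,-0.45],"twist":0},
    {"delta_pos":[0.1,-0.51,-0.58],"twist":0},
    {"delta_pos":[0.1,-0.66,-0.71],"twist":0},
    {"delta_pos":[0.1,-0.66,-0.71],"twist":0},
  ],
)

```text
time: 7.2
eef_pos: [0.4893, 0.2828, 0.1619]
eef_rot: [[-0.819, -0.573, 0.004], [-0.573, 0.819, 0.005], [-0.006, 0.002, -1.0]]
ft_force: [2.7, 4.1, 2.4]
gripper_width: 0.315
gripper_force: 30.0
```

```bash
cat >> h.py <<'E'
from scipy.optimize import least_squares as ls
def knob():
    o=manip.get_obs(); e=o['eef_pos']; print('t',o['time'],'grasp',loc(e+[0,0,.019]).round(4),'F',loc(o['ft_force']+PIV).round(1),'M',loc(o['moment']+PIV).round(2),'w',round(o['gripper_width']*88,1))
    w=grab('wrist'); K=loc(e+[0,0,.019]); u,v=proj(w,e+[0,0,.019]).astype(int)
    P=loc(pt(w,*[g.ravel() for g in np.meshgrid(range(u-35,u+35),range(v-35,v+35))])); 
    for _ in range(3):
        q=P[np.abs(np.linalg.norm(P-K,axis=1)-.0145)<.005]; K=ls(lambda c:np.linalg.norm(q-c,axis=1)-.0145,K,loss='soft_l1',f_scale=.001).x
    rr=np.hypot(K[1],K[2]); print('knob',K.round(4),len(q),'theta',np.arctan2(-K[1],K[2]).round(3),'r',rr.round(4)); return K,w
E
python3 - <<'E'
from h import *
knob()
E
```

```text
t 7.2 grasp [-0.0736  0.0812  0.1029] F [4.6 1.8 2.4] M [ 0.25 -1.08 -0.18] w 27.7
knob [-0.0727  0.0815  0.1008] 3580 theta -0.68 r 0.1297
```

step_arm(
  steps=[
    {"delta_pos":[0,-0.16,-0.11],"twist":0},
    {"delta_pos":[0,-0.32,-0.22],"twist":0},
    {"delta_pos":[0,-0.49,-0.31],"twist":0},
    {"delta_pos":[0,-0.67,-0.4],"twist":0},
    {"delta_pos":[0,-0.84,-0.47],"twist":0},
    {"delta_pos":[0,-1.03,-0.54],"twist":0},
    {"delta_pos":[0,-1.21,-0.59],"twist":0},
    {"delta_pos":[0,-1.4,-0.63],"twist":0},
    {"delta_pos":[0,-1.6,-0.66],"twist":0},
    {"delta_pos":[0,-1.79,-0.68],"twist":0},
    {"delta_pos":[0,-1.98,-0.69],"twist":0},
    {"delta_pos":[0,-2.18,-0.69],"twist":0},
    {"delta_pos":[0,-2.37,-0.67],"twist":0},
    {"delta_pos":[0,-2.56,-0.64],"twist":0},
    {"delta_pos":[0,-2.75,-0.6],"twist":0},
    {"delta_pos":[0,-2.75,-0.6],"twist":0},
    {"delta_pos":[0,-2.75,-0.6],"twist":0},
  ],
)

```text
time: 8.95
eef_pos: [0.5522, 0.1926, 0.1861]
eef_rot: [[-0.819, -0.574, 0.004], [-0.574, 0.819, 0.004], [-0.005, 0.001, -1.0]]
ft_force: [2.6, 2.1, 5.3]
gripper_width: 0.314
gripper_force: 30.0
```

```bash
python3 - <<'E'
from h import *
K,w=knob(); cv2.imwrite('pics/w3.png',cv2.cvtColor(w['frame'],cv2.COLOR_RGB2BGR))
E
```

```text
t 8.95 grasp [-0.0741 -0.0288  0.1271] F [3.4 0.2 5.3] M [ 0.5  -0.94 -0.04] w 27.7
knob [-0.0697 -0.0295  0.1272] 3217 theta 0.228 r 0.1305
```

View pics/w3.png

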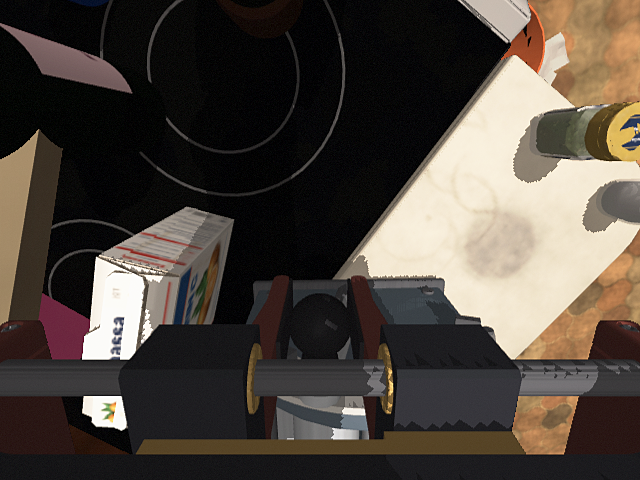

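step_arm(
  steps=[
    {"delta_pos":[0,-0.03,0.005],"twist":0},
    {"delta_pos":[-0.03,-0.035,0],"twist":0},
    {"delta_pos":[-0.06,-0.04,-0.01],"twist":0},
    {"delta_pos":[-0.09,-0.04,-0.02],"twist":0},
    {"delta_pos":[-0.11,-0.04,-0.03],"twist":0},
    {"delta_pos":[-0.11,-0.04,-0.03],"twist":0},
    {"delta_pos":[-0.11,-0.04,-0.03],"twist":0},
  ],
)

```text
time: 9.7
eef_pos: [0.556, 0.1942, 0.1874]
eef_rot: [[-0.818, -0.575, 0.003], [-0.575, 0.818, 0.003], [-0.004, 0.001, -1.0]]
ft_force: [0.2, 4.1, 8.3]
gripper_width: 0.317
gripper_force: 30.0
```

```bash
python3 - <<'E'
from h import *
K,w=knob()
E
```

```text
t 9.7 grasp [-0.0701 -0.0296  0.1284] F [2.6 3.2 8.3] M [ 0.96 -0.52  0.07] w 27.9
knob [-0.0659 -0.0302  0.1283] 3233 theta 0.231 r 0.1318
```

step_arm(
  steps=[
    {"delta_pos":[-0.02,-0.01,-0.03],"twist":0},
    {"delta_pos":[-0.04,-0.02,-0.05],"twist":0},
    {"delta_pos":[-0.06,-0.02,-0.06],"twist":0},
    {"delta_pos":[-0.08,-0.02,-0.07],"twist":0},
    {"delta_pos":[-0.08,-0.02,-0.07],"twist":0},
    {"delta_pos":[-0.08,-0.02,-0.07],"twist":0},
  ],
)

```text
time: 10.35
eef_pos: [0.5582, 0.195, 0.1885]
eef_rot: [[-0.818, -0.575, 0.001], [-0.575, 0.818, 0.003], [-0.002, 0.002, -1.0]]
ft_force: [2.9, 4.9, -0.8]
gripper_width: 0.315
gripper_force: 30.0
```

```bash
python3 - <<'E'
from h import *
K,w=knob()
E
```

```text
t 10.35 grasp [-0.0678 -0.0303  0.1295] F [ 5.2  2.3 -0.8] M [ 0.81 -0.99 -0.01] w 27.7
knob [-0.064  -0.0308  0.1288] 3268 theta 0.235 r 0.1324
```

step_arm(
  steps=[
    {"delta_pos":[-0.02,0,-0.01],"twist":0},
    {"delta_pos":[-0.04,0,-0.01],"twist":0},
    {"delta_pos":[-0.06,0,-0.02],"twist":0},
    {"delta_pos":[-0.08,0,-0.02],"twist":0},
    {"delta_pos":[-0.08,0,-0.02],"twist":0},
    {"delta_pos":[-0.08,0,-0.02],"twist":0},
  ],
)

```text
time: 11.0
eef_pos: [0.5608, 0.1954, 0.1891]
eef_rot: [[-0.819, -0.574, -0.0], [-0.574, 0.819, 0.001], [-0.0, 0.001, -1.0]]
ft_force: [2.2, 5.3, 0.5]
gripper_width: 0.316
gripper_force: 30.0
```

```bash
python3 - <<'E'
from h import *
K,w=knob()
E
```

```text
t 11.0 grasp [-0.0654 -0.0315  0.1301] F [4.8 3.1 0.5] M [ 1.03 -0.84  0.01] w 27.8
knob [-0.0617 -0.0319  0.1292] 3279 theta 0.242 r 0.1331
```

step_arm(
  steps=[
    {"delta_pos":[-0.02,0.02,-0.01],"twist":0},
    {"delta_pos":[-0.04,0.02,-0.015],"twist":0},
    {"delta_pos":[-0.06,0.02,-0.02],"twist":0},
    {"delta_pos":[-0.08,0.02,-0.02],"twist":0},
    {"delta_pos":[-0.08,0.02,-0.02],"twist":0},
    {"delta_pos":[-0.08,0.02,-0.02],"twist":0},
  ],
)

```text
time: 11.65
eef_pos: [0.5633, 0.197, 0.19]
eef_rot: [[-0.819, -0.573, 0.0], [-0.573, 0.819, -0.0], [0.0, -0.0, -1.0]]
ft_force: [2.1, 3.6, 1.7]
gripper_width: 0.314
gripper_force: 30.0
```

```bash
python3 - <<'E'
from h import *
K,w=knob()
E
```

```text
t 11.65 grasp [-0.0624 -0.0316  0.131 ] F [3.8 1.8 1.7] M [ 0.39 -0.58 -0.02] w 27.7
knob [-0.0588 -0.0322  0.13  ] 3282 theta 0.243 r 0.1339
```

step_arm(
  steps=[
    {"delta_pos":[-0.02,0.01,-0.01],"twist":0},
    {"delta_pos":[-0.04,0.01,-0.015],"twist":0},
    {"delta_pos":[-0.06,0.01,-0.02],"twist":0},
    {"delta_pos":[-0.08,0.01,-0.025],"twist":0},
    {"delta_pos":[-0.08,0.01,-0.025],"twist":0},
    {"delta_pos":[-0.08,0.01,-0.025],"twist":0},
  ],
)

```text
time: 12.3
eef_pos: [0.5657, 0.1989, 0.1909]
eef_rot: [[-0.819, -0.573, 0.0], [-0.573, 0.819, -0.001], [0.0, -0.001, -1.0]]
ft_force: [0.8, -1.3, 3.1]
gripper_width: 0.311
gripper_force: 30.0
```

```bash
python3 - <<'E'
from h import *
K,w=knob()
E
```

```text
t 12.3 grasp [-0.0594 -0.0314  0.1319] F [-0.1 -1.5  3.1] M [-0.39 -0.17 -0.  ] w 27.3
knob [-0.056  -0.0323  0.1307] 3306 theta 0.242 r 0.1346
```

step_arm(
  steps=[
    {"delta_pos":[-0.02,0,-0.01],"twist":0},
    {"delta_pos":[-0.04,0,-0.02],"twist":0},
    {"delta_pos":[-0.04,0,-0.02],"twist":0},
    {"delta_pos":[-0.04,0,-0.02],"twist":0},
  ],
)

```text
time: 12.75
eef_pos: [0.5665, 0.1998, 0.1914]
eef_rot: [[-0.819, -0.573, -0.001], [-0.573, 0.819, -0.001], [0.001, -0.0, -1.0]]
ft_force: [-0.3, -2.7, 2.3]
gripper_width: 0.31
gripper_force: 30.0
```

```bash
python3 - <<'E'
from h import *
K,w=knob()
E
```

```text
t 12.75 grasp [-0.0582 -0.0311  0.1324] F [-1.8 -2.   2.3] M [-0.61  0.41 -0.04] w 27.3
knob [-0.0558 -0.032   0.1308] 3427 theta 0.24 r 0.1346
```

step_arm(
  jaw=50,
  steps=[
    {"delta_pos":[0,0,0],"twist":0},
    {"delta_pos":[0,0,0],"twist":0},
    {"delta_pos":[0,0,0],"twist":0},
    {"delta_pos":[0,0,0],"twist":0},
    {"delta_pos":[0,0,0],"twist":0},
  ],
)

```text
time: 13.3
eef_pos: [0.5668, 0.2008, 0.1916]
eef_rot: [[-0.819, -0.574, -0.0], [-0.574, 0.819, 0.0], [-0.0, 0.0, -1.0]]
ft_force: [0.1, 0.4, -0.3]
gripper_width: 0.568
gripper_force: 0.0
```

```bash
python3 - <<'E'
from h import *
K,w=knob()
E
```

```text
t 13.3 grasp [-0.0575 -0.0305  0.1326] F [ 0.3  0.3 -0.3] M [ 0.09 -0.14  0.04] w 50.0
knob [-0.0557 -0.0318  0.1308] 3206 theta 0.239 r 0.1346
```

step_arm(
  steps=[
    {"delta_pos":[0,0,-0.4],"twist":0},
    {"delta_pos":[0,0,-0.9],"twist":0},
    {"delta_pos":[0,0,-1.5],"twist":0},
    {"delta_pos":[0.4,0.3,-1.7],"twist":0},
    {"delta_pos":[0.9,0.6,-1.7],"twist":0},
    {"delta_pos":[1.4,0.9,-1.7],"twist":0},
    {"delta_pos":[1.9,1.2,-1.7],"twist":0},
    {"delta_pos":[1.9,1.2,-1.7],"twist":0},
    {"delta_pos":[1.9,1.2,-1.7],"twist":0},
    {"delta_pos":[1.9,1.2,-1.7],"twist":0},
  ],
)

```text
time: 14.35
eef_pos: [0.4781, 0.1962, 0.2598]
eef_rot: [[-0.82, -0.573, 0.001], [-0.573, 0.82, 0.0], [-0.001, -0.0, -1.0]]
ft_force: [0.6, 0.0, -0.1]
gripper_width: 0.566
gripper_force: 0.0
```

```bash
python3 - <<'E'
from h import *
w=grab('wrist'); f=w['frame']; a=f[240:440,200:460];cv2.imwrite('pics/c4.png',cv2.cvtColor(cv2.resize(a,None,fx=3,fy=3,interpolation=3),cv2.COLOR_RGB2BGR))
print(manip.get_obs()['eef_pos'],proj(w,[[.5665,.1998,.21]]))
P=loc(pt(w,*[g.ravel() for g in np.meshgrid(range(640),range(480))])); K=np.array([-.0557,-.0318,.1308])
for _ in range(3):
    q=P[np.abs(np.linalg.norm(P-K,axis=1)-.0145)<.004]; K=ls(lambda c:np.linalg.norm(q-c,axis=1)-.0145,K,loss='soft_l1',f_scale=.001).x
print(K,len(q))
E
```

```text
[0.47808626 0.19615798 0.25967208] [[253.36182519 361.95755591]]
[-0.05588171 -0.03205121  0.13086101] 118
```

View pics/c4.png

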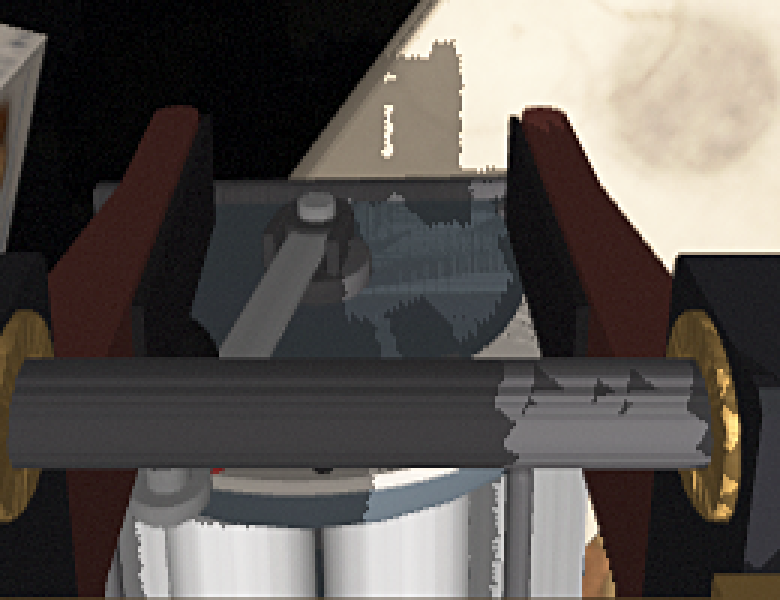

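```bash
python3 - <<'E'
from h import *
for n in('scene','side'):
    d=grab(n); P=loc(pt(d,*[g.ravel() for g in np.meshgrid(range(640),range(480))])); fm=d['frame'].max(-1).ravel()
    c0=[-.0555,-.032,.131]; m=(np.linalg.norm(P-c0,axis=1)<.03)&(fm<75); p=P[m]
    r=ls(lambda c:np.linalg.norm(p-c,axis=1)-.0145,c0,loss='soft_l1',f_scale=.002); k0=loc({'scene':[.4872,.317,.156],'side':[.4875,.3192,.1549]}[n])
    print(n,len(p),r.x.round(4),'start',k0.round(4))
E
```

```text
scene 216 [-0.0532 -0.0315  0.132 ] start [-0.0556  0.1103  0.078 ]
side 121 [-0.0516 -0.0302  0.1307] start [-0.0541  0.112   0.0769]
```

```bash
python3 -c "
from cell import manip
print(manip.hand_in())"
```

```text
the job is handed in; nothing more can be done
None
```

The roller-gap lever is in the red-marked notch at about 0.24 rad with its pin eased home by feel; the jars, salt shaker and wine bottle were left alone, and the job was handed in after about 15 s with the gripper clear.

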